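Level, bolt and load the vibration-test stand

TASK

Set up the vibration-test stand: turn its round grey knob, regripping as often as needed, until the sample tray is level, then slide both barrel bolts fully home through their keepers to lock it. Only then load every contactor module on the bench into the tray, one to a bay in any order, upright and flat on the tray floor. Leave the tray level and bolted, and the jar and the heat sink on the bench where they are.

Things in the scene. Friction and masses are not known exactly. Their poses are not given: they have to be found in the camera images.
- tray_floor (a point): centre of the upper face of the sample tray's floor; x across, y along the tray, z its normal. Tray: bright aluminium, 314 mm (y) by 92 mm (x), five bays in a row, on a stand with a grey base 230 x 410 mm. Floor 51 mm above the bench when level. Hinged at its +y end, 165 mm from this point; the knob is beyond its -y end, 190 mm from this point
- bay1 (a point): floor centre of the bay nearest the knob; axes as tray_floor. The five bay centres lie at y = -124, -62, 0, 62, 124 mm from tray_floor, at x = 0; each bay is 58 mm (y) by 84 mm (x) inside, between walls 4 mm thick and 10 mm high above the floor. A module fits a bay only with its own x along the tray's x (either way round)
- tray (a joint): tilt of the sample tray (rad): 0 is level, negative means the knob end (-y) is low; starts at about -0.077 to -0.045; range -0.1 to 0.05. It moves only through the knob: tilt = 0.009 x knob angle, and stays where it is left
- knob (a joint): angle of the levelling knob (rad), growing clockwise as seen from above, which raises the knob end of the tray; level at 0; starts at about -8.5 to -5; stops at -10 and 4; friction 0.08 N m, stays where it is left
- knob_grip (a point): on the vertical axis of the levelling knob, at the height to grip: a grey round knob, 48 mm diameter, 30 mm high, on a steel lead screw; this point is 103 mm above the bench, 12 mm below the knob's top; it does not rise or sink. Axes turn with the knob. Nothing within 60 mm around it higher than 75 mm
- bolt_near (a joint): travel of the barrel bolt on the robot's side of the tray (m): 0 fully drawn back, 0.06 fully home through its keeper, at the stop; starts at 0 to 0.015; friction about 2.5 N, stays where it is left
- bolt_near_grip (a point): centre of the upright round steel handle of the near bolt: 16 mm diameter, 24 mm high, on a stalk 10 mm thick; this point is 103 mm above the bench, 12 mm below the handle's top, 85 mm from the tray's centre line. y axis: the way the bolt slides home (tray's +y, away from the knob). Stand parts below and beside it are under 75 mm high
- bolt_far (a joint): travel of the barrel bolt on the far side of the tray (m): as bolt_near
- bolt_far_grip (a point): centre of the upright handle of the far bolt: as bolt_near_grip
- module1: one of up to five identical contactor modules (some absent): dark box 62 mm (own x) by 46 (own y) by 45 high, yellow plates on two ends, and centred on top a grey grip block 20 mm thick (own x), 40 long (own y), 30 high: 75 mm high in all; about 0.25 kg; stands loose on the bench; pick it by the grip block. Origin: centre of its underside; z up
- module2: one of up to five identical contactor modules (some absent): dark box 62 mm (own x) by 46 (own y) by 45 high, yellow plates on two ends, and centred on top a grey grip block 20 mm thick (own x), 40 long (own y), 30 high: 75 mm high in all; about 0.25 kg; stands loose on the bench; pick it by the grip block. Origin: centre of its underside; z up
- module3: one of up to five identical contactor modules (some absent): dark box 62 mm (own x) by 46 (own y) by 45 high, yellow plates on two ends, and centred on top a grey grip block 20 mm thick (own x), 40 long (own y), 30 high: 75 mm high in all; about 0.25 kg; stands loose on the bench; pick it by the grip block. Origin: centre of its underside; z up
- module4: one of up to five identical contactor modules (some absent): dark box 62 mm (own x) by 46 (own y) by 45 high, yellow plates on two ends, and centred on top a grey grip block 20 mm thick (own x), 40 long (own y), 30 high: 75 mm high in all; about 0.25 kg; stands loose on the bench; pick it by the grip block. Origin: centre of its underside; z up
- module5: one of up to five identical contactor modules (some absent): dark box 62 mm (own x) by 46 (own y) by 45 high, yellow plates on two ends, and centred on top a grey grip block 20 mm thick (own x), 40 long (own y), 30 high: 75 mm high in all; about 0.25 kg; stands loose on the bench; pick it by the grip block. Origin: centre of its underside; z up
- screw_jar: bystander: small clear jar with a steel lid, 48 mm wide, 70 mm high; origin: centre of its underside
- heatsink: bystander: finned aluminium heat sink, 80 x 60 x 38 mm; origin: centre of its underside
Not all that is in view belongs to the job. What is shaped like the module4 but orange or pink is not meant. What is shaped like the module1 but green is not meant.

How it is judged:
By the outcome, as a careful person would: the job done as asked, in the order asked, and still so for the second after the job is handed in, with the robot touching nothing.
Of module1, module2, module3, module4, module5 only 3 to 5 are there at a start; the rules pass over those that are not, and their reading is None.
At some moment in a run one of module1, module2, module3, module4, module5 may be knocked a few centimetres aside while the robot is not near it.
Once in a run the grip may slacken for a moment while it holds something.
It also fails if it takes over 210 s, if anything falls off the work surface, if the arm or the gripper's body presses on something with over 40 N, if the wrist force passes 120 N, or if a joint passes its speed limit or range.

ROBOT

A 6-joint arm with a two-finger parallel gripper is mounted at the origin on the work surface. World frame = base frame: x ahead of the robot, y to its left, z up, the work surface at z = 0. Lengths are in m, angles in degrees, forces in N, time in s.
With the tool pointing down it reaches from about 0.35 to 0.925 m from the base axis. Payload 6.4 kg.
Tool frame: the origin (TCP) lies midway between the tips of the shut fingers; the grasp point (between the pads) lies 19 mm behind it; z points along the fingers, y is the line along which they close (so a half turn about z gives the same grasp; the last joint's range is limited). The gripper opens to 85 mm and grips with 20 to 120 N. Pads are 22 mm wide; open, the fingers measure 114 mm over their backs; the gripper's body (76 mm by 85 mm) begins 54 mm behind the grasp point. The pads swing forward as they close: fully open they stand 13 mm farther back than shut.
Start: joints at [-79.933, 14.043, 89.255, -0, 76.702, -9.975], TCP at [0.223, -0.611, 0.231] pointing down, gripper open.
Joint ranges: [-179.41, 179.41], [-58.25, 129.5], [7.25, 145.43], [-54.29, 234.29], [11.92, 165.04], [-157.13, 157.13]. Speed limits (degrees/s): [147.25, 147.25, 180, 180, 180, 180].

INTERFACE

Orientations are given as [roll, pitch, yaw] about the fixed x, y, z axes, in that order (R = Rz(yaw) Ry(pitch) Rx(roll)).
In Python, from cell import arm, vision, models gives the robot as it stands.
- The arm moves only by the tool carry_out, never from a script. Its argument "series" is a list of rows, each a list of 5 numbers: the shift along the world's x, y, z in cm, then the turn about the world's z in degrees, then the finger opening in cm, from 0 to 8.54. A call has 1 to 12 rows; each row shifts and turns the commanded pose from where the row before left it; what a row does not reach is not made up. A row lasts 1/12 s, in which the tool goes at most 41.7 mm and 7.16 degrees, less where a joint would pass 70% of its speed; a pose out of reach is approached as far as the arm can. A call is refused whole if a number of a shift passes 4.17 or a number of a turn 7.16, either way. A call with a gripper value outside its range is refused whole. The fingers move at their own pace and stop on an object; the grip force is fixed at half the most. Time passes only in rows, so rows that do not move let the fingers close. It gives the time, the measured TCP pose, the force, the opening and the grip force at its end, in the units of the state.
- arm.state(): the state, without advancing time (a new reading comes with each control period).
- vision.get_image(name): name is "scene" or "side" or "wrist"; returns (picture, depth): 400x640x3 uint8, red, green, blue; 400x640 float32, m along the optical axis (not along the pixel's ray), 0 where there is no reading.
- vision.camera_info(name): a dict with "mtx" (3x3 intrinsics, pixels), "dist_coeffs" ([k1, k2, p1, p2, k3] as OpenCV has them; the pictures are not rectified), "rvec" (rotation vector, rad) and "tvec" (3), from world to camera coordinates, as OpenCV has them; the wrist camera has in their place "hand_eye" (4x4, takes a point from camera to tool coordinates, whose origin is the TCP and whose axes are the flange's). Camera axes: x right, y down, z forward; pixel columns grow to the right and rows downward; lengths in m; the calibration is good to about 2 mm. A picture is of the moment at which its call begins: read the wrist's pose just before it. camera_info takes no time and is no camera call.
- arm.finish_job(): hands the job in; it is judged then, once.
Trained networks look in the newest picture that a camera, given by its name, has taken for a name from the list of things; names that differ only in an ending like _2 or _b are one class to them, and where a whole thing is asked for, a point or a joint stands for the part that bears it (a point fixed in the world has none). Each returns a list of dicts, best first, with "confidence" (0 to 1); they miss things now and then, are a little off and sometimes report something else, mostly with a low value. They report only what shows in the picture. A call takes as long as a camera call. They do not tell look-alikes from the thing itself.
- models.look_for(camera, query): "xyz" ([x, y, z] in m, in the coordinates of the camera as it stood for that picture, good to about 4 mm: the middle of the surface that is visible of it).
- models.pinpoint(camera, query): "xyz" ([x, y, z] in m, in the coordinates of the camera as it stood for that picture, good to about 4 mm: a listed point, or the origin of a listed thing).
The state is a dict: "time_s": time; "joint_pos": joint angles; "joint_vel": joint speeds; "joint_efforts": joint torques, N m; "ee_pos": TCP position; "ee_rot": TCP orientation; "force": force on the tool from outside, world axes, zero at the start; "ft_torque": the same for the moment, N m; "width": finger opening in m; "gripper_force": force on a finger pad.
Only numpy, scipy, OpenCV 4.12 (cv2) and the standard library are available. Lean on these libraries where they do the work, as an engineer would, in place of code of your own. Each camera call takes 0.05 s, during which the arm holds its last target. There are 200 camera calls.

## Working session

There is one attempt and no reset: what is moved stays moved. The work goes in short steps, Python scripts to look and compute and a tool call to move; the robot and the scene stay as the last step left them, time stands still between calls to the robot, and variables do not carry over. Pictures are saved under pics/ and viewed, at most 14 in all, crops included, and the job is handed in when it is done.

Besides the shell and the picture viewer there is one more tool, called after "Request:" as name(argument=value, ...), one argument or row to a line, values as JSON. carry_out: Moves the arm, as the interface text tells. Its arguments: {"type":"object","properties":{"series":{"type":"array"}},"required":["series"]}

```bash
ls; mkdir -p pics
cat > h.py <<'E'
import numpy as np, cv2
from cell import arm, vision, models
from scipy.spatial.transform import Rotation as R
def T(cam):
    i=vision.camera_info(cam)
    M=np.eye(4)
    if cam=='wrist':
        s=arm.state(); W=np.eye(4); W[:3,:3]=R.from_euler('xyz',s['ee_rot'],degrees=True).as_matrix(); W[:3,3]=s['ee_pos']
        return W@np.array(i['hand_eye'])
    M[:3,:3]=cv2.Rodrigues(np.array(i['rvec'],float))[0]; M[:3,3]=np.ravel(i['tvec'])
    return np.linalg.inv(M)
def snap(cam,name=None):
    t=T(cam); p,d=vision.get_image(cam)
    if name: cv2.imwrite('pics/'+name+'.png',p[:,:,::-1])
    return t,p,d
def px(cam,xyz):
    i=vision.camera_info(cam)
    q=cv2.projectPoints(np.array([xyz],float),np.zeros(3),np.zeros(3),np.array(i['mtx']),np.array(i['dist_coeffs'],float))[0]
    return q.ravel().round().astype(int)
def find(cam,t,q,fn='pinpoint',n=6):
    for r in getattr(models,fn)(cam,q)[:n]:
        w=t@np.r_[r['xyz'],1]; print(cam,q,fn,round(r['confidence'],2),w[:3].round(4),px(cam,r['xyz']))
def world(cam,t,d):
    i=vision.camera_info(cam); h,w=d.shape
    u,v=np.meshgrid(np.arange(w),np.arange(h))
    n=cv2.undistortPoints(np.stack([u,v],-1).reshape(-1,1,2).astype(np.float64),np.array(i['mtx']),np.array(i['dist_coeffs'],float)).reshape(h,w,2)
    P=np.dstack([n*d[...,None],d])
    return P@t[:3,:3].T+t[:3,3]
E
python3 - <<'E'
from h import *
s=arm.state(); print(s['time_s'],s['ee_pos'],s['ee_rot'],s['width'])
for c in ['scene','side']:
    t,p,d=snap(c,c+'0')
    for q in ['tray_floor','knob_grip','bolt_near_grip','bolt_far_grip','module1','screw_jar','heatsink']: find(c,t,q)
E
```

```text
pics
0.0 [ 0.22265112 -0.610075    0.23016798] [-1.79889104e+02 -1.92792622e-02  2.00423454e+01] 0.08514769139499823
scene tray_floor pinpoint 0.68 [ 0.5479 -0.1075  0.0379] [277 220]
scene knob_grip pinpoint 0.85 [ 0.5218 -0.2984  0.1021] [205 194]
scene bolt_near_grip pinpoint 0.63 [ 0.449  -0.2297  0.0991] [235 177]
scene bolt_near_grip pinpoint 0.39 [ 0.6163 -0.2494  0.1008] [217 222]
scene bolt_far_grip pinpoint 0.85 [ 0.6149 -0.2525  0.1014] [216 221]
scene module1 pinpoint 0.97 [5.557e-01 3.913e-01 1.000e-04] [459 239]
scene module1 pinpoint 0.93 [ 0.3017  0.4257 -0.0013] [458 176]
scene module1 pinpoint 0.73 [ 0.477   0.2648 -0.002 ] [411 216]
scene module1 pinpoint 0.69 [ 0.4477  0.4136 -0.0026] [461 211]
scene module1 pinpoint 0.63 [0.6233 0.2423 0.0028] [407 256]
scene module1 pinpoint 0.58 [0.7519 0.1293 0.003 ] [365 296]
scene screw_jar pinpoint 0.59 [ 0.3349  0.3093 -0.0035] [422 182]
scene heatsink pinpoint 0.61 [ 0.4808 -0.4371  0.0011] [166 206]
side tray_floor pinpoint 0.91 [ 0.546  -0.1106  0.0407] [334 192]
side tray_floor pinpoint 0.59 [ 0.4423 -0.2265  0.1025] [376 174]
side knob_grip pinpoint 0.59 [ 0.5214 -0.2981  0.1003] [368 158]
side bolt_near_grip pinpoint 0.57 [ 0.4413 -0.2275  0.1047] [376 174]
side bolt_far_grip pinpoint 0.48 [ 0.6125 -0.2478  0.1045] [341 155]
side module1 pinpoint 0.97 [0.2996 0.4292 0.0046] [293 342]
side module1 pinpoint 0.76 [0.4754 0.2623 0.0024] [283 273]
side module1 pinpoint 0.72 [0.7519 0.1299 0.004 ] [248 212]
side module1 pinpoint 0.69 [0.4477 0.4115 0.0042] [257 310]
side module1 pinpoint 0.63 [0.627  0.2434 0.0034] [252 247]
side module1 pinpoint 0.59 [ 0.5547  0.3876 -0.0008] [237 287]
side screw_jar pinpoint 0.92 [0.3317 0.3132 0.003 ] [310 307]
side heatsink pinpoint 0.68 [ 0.4883 -0.4362 -0.0022] [389 165]
```

View pics/scene0.png

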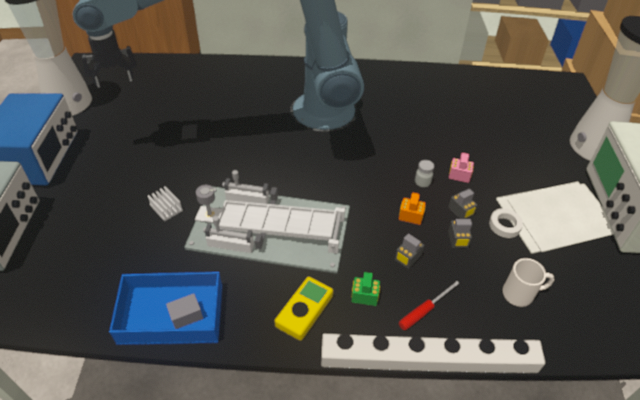

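View pics/side0.png

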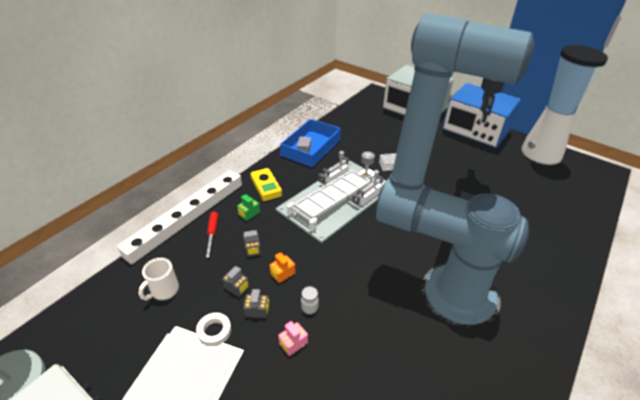

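Scene pixels: dark modules with yellow plates are at (409,250), (461,232) and (464,204). Look-alikes are orange (411,210), pink (461,168) and green (366,290), plus a grey block in the blue box at (184,310). So there are three true modules. The tray's knob is at (205,194), with bolt handles at (235,177) and (216,221). I'm moving above the knob and tray for a close look.

Request:
carry_out(
  series=[
    [2,3.5,1,7,8.5],
    [2,3.5,1,7,8.5],
    [2,3.5,1,7,8.5],
    [2,3.5,1,7,8.5],
    [2,3.5,1,7,8.5],
    [2,3.5,1,7,8.5],
    [2,3.5,0,7,8.5],
    [2,3.5,0,7,8.5],
    [3,1,0,7,8.5],
    [3,1,0,7,8.5],
    [3,0,0,7,8.5],
    [3,0,0,7,8.5],
  ],
)

```text
time_s: 1.8
ee_pos: [0.5043, -0.3096, 0.2917]
ee_rot: [180.0, 0.0, 104.5]
force: [0.1, -0.9, 0.1]
width: 0.0848
gripper_force: 0.0
```

Request:
carry_out(
  series=[
    [1,0,0,7,8.5],
    [0,0,0,7,8.5],
    [0,0,0,7,8.5],
    [0,0,0,7,8.5],
    [0,0,0,7,8.5],
    [0,0,0,7,8.5],
    [0,0,0,7,8.5],
    [0,0,0,7,8.5],
    [0,0,0,7,8.5],
    [0,0,0,7,8.5],
    [0,0,0,7,8.5],
    [0,0,0,7,8.5],
  ],
)

```text
time_s: 2.8
ee_pos: [0.5128, -0.3106, 0.2913]
ee_rot: [-180.0, 0.0, -171.6]
force: [0.4, -0.7, -0.6]
width: 0.0853
gripper_force: 0.0
```

Run:
```python
from h import *
s=arm.state(); print(s['time_s'],s['ee_pos'],s['ee_rot'],s['width'],s['joint_pos'])
for c in ['wrist']:
    t,p,d=snap(c,c+'1'); print(t.round(3))
    for q in ['tray_floor','knob_grip','bolt_near_grip','bolt_far_grip']: find(c,t,q)
    np.savez('w1.npz',t=t,p=p,d=d)
```

```text
2.8 [ 0.51276806 -0.31064871  0.29134073] [-1.79995413e+02  3.60672675e-03 -1.71610721e+02] 0.08531079335597001 [-4.20338141e+01  4.80890015e+00  9.33529076e+01 -1.43815216e-04
  8.18323590e+01 -1.40423072e+02]
[[-0.146  0.956  0.255  0.448]
 [ 0.989  0.141  0.038 -0.319]
 [ 0.     0.258 -0.966  0.434]
 [ 0.     0.     0.     1.   ]]
wrist tray_floor pinpoint 0.68 [ 0.5453 -0.1067  0.0398] [453 214]
wrist knob_grip pinpoint 0.96 [ 0.5247 -0.299   0.1041] [323 191]
wrist knob_grip pinpoint 0.63 [ 0.4804 -0.4358  0.0017] [233 132]
wrist bolt_near_grip pinpoint 0.6 [ 0.4443 -0.2296  0.1059] [397 130]
wrist bolt_far_grip pinpoint 0.77 [ 0.6105 -0.2529  0.1021] [349 262]
wrist bolt_far_grip pinpoint 0.61 [ 0.4472 -0.231   0.1057] [395 132]
```

View pics/wrist1.png

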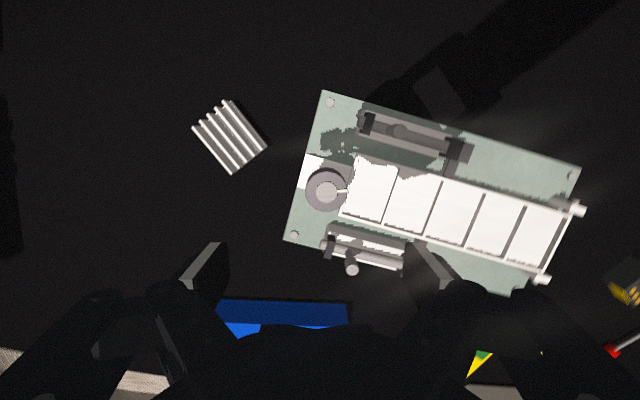

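```bash
cat > fit.py <<'E'
from h import *
def tilt(t,d,c=(0.546,-0.108),yaw=-7.4):
    P=world('wrist',t,d); a=np.radians(yaw); ex=np.array([np.cos(a),np.sin(a)]); ey=np.array([-ex[1],ex[0]])
    q=P[...,:2]-np.array(c); x=q@ex; y=q@ey; z=P[...,2]; ok=d>0
    X=[];Y=[];Z=[]
    for b in range(-2,3):
        m=ok&(abs(x)<.034)&(abs(y-.062*b)<.018)&(z>.02)&(z<.07)
        if m.sum()<30: continue
        print('bay',b,m.sum(),np.median(z[m]).round(4)); Y.append(y[m]);Z.append(z[m]);X.append(x[m])
    X=np.hstack(X);Y=np.hstack(Y);Z=np.hstack(Z)
    A=np.c_[X,Y,np.ones_like(X)]; s=np.linalg.lstsq(A,Z,rcond=None)[0]
    r=Z-A@s; k=abs(r)<.003; s=np.linalg.lstsq(A[k],Z[k],rcond=None)[0]
    m=ok&(z<.03)&(z>.002)&(abs(x)<.11)&(abs(y)<.2)
    B=np.c_[x[m],y[m],np.ones(m.sum())]; g=np.linalg.lstsq(B,z[m],rcond=None)[0]
    m=ok&(abs(z)<.006)&((abs(x)>.13)|(abs(y)>.23)); C=np.c_[x[m],y[m],np.ones(m.sum())]; h=np.linalg.lstsq(C,z[m],rcond=None)[0]
    print('tray',s.round(4),'base',g.round(4),'bench',h.round(4)); return P,x,y,z,ok
def blobs(P,d,near,r=.03,zlo=.108,zhi=.12):
    z=P[...,2]; m=(d>0)&(z>zlo)&(z<zhi)&(np.hypot(P[...,0]-near[0],P[...,1]-near[1])<r)
    if m.sum()<5: print('none',near);return
    Q=P[m]; print('top',near,m.sum(),'med',np.median(Q,0).round(4),'mid',((Q.min(0)+Q.max(0))/2).round(4),'ext',np.ptp(Q,0).round(4))
E
python3 - <<'E'
from fit import *
f=np.load('w1.npz'); P,x,y,z,ok=tilt(f['t'],f['d'])
blobs(P,f['d'],(.523,-.299),.04); blobs(P,f['d'],(.445,-.229)); blobs(P,f['d'],(.612,-.251))
E
```

```text
bay -2 1203 0.0297
bay -1 1186 0.0344
bay 0 1170 0.0391
bay 1 1125 0.0438
bay 2 1078 0.0483
tray [0.0011 0.0753 0.0391] base [ 0.0093 -0.0133  0.0143] bench [0.0003 0.0006 0.0003]
top (0.523, -0.299) 1393 med [ 0.5212 -0.2973  0.1153] mid [ 0.5226 -0.297   0.1132] ext [0.0477 0.0474 0.0101]
top (0.445, -0.229) 196 med [ 0.4463 -0.229   0.1149] mid [ 0.4464 -0.2284  0.1129] ext [0.0155 0.0153 0.0095]
top (0.612, -0.251) 149 med [ 0.6123 -0.2519  0.1149] mid [ 0.614  -0.2516  0.1125] ext [0.0155 0.0151 0.0087]
```

Request:
carry_out(
  series=[
    [0.95,1.35,-3,0,8.5],
    [0,0,-4,0,8.5],
    [0,0,-4,0,8.5],
    [0,0,-4,0,8.5],
    [0,0,-3,0,8.5],
    [0,0,-2,0,8.5],
    [0,0,-0.7,0,8.5],
    [0,0,0,0,4],
    [0,0,0,0,4],
    [0,0,0,0,4],
    [0,0,0,0,4],
    [0,0,0,0,4],
  ],
)

```text
time_s: 4.05
ee_pos: [0.5235, -0.2975, 0.0872]
ee_rot: [-179.9, 0.1, -172.0]
force: [-1.1, 3.3, 5.1]
width: 0.0465
gripper_force: 61.5
```

Request:
carry_out(
  series=[
    [0,0,0,0,4],
    [0,0,0,0,4],
    [0,0,0,0,4],
    [0,0,0,0,4],
  ],
)

```text
time_s: 4.38
ee_pos: [0.5234, -0.2975, 0.0872]
ee_rot: [-179.9, 0.1, -172.0]
force: [-1.6, 3.1, 5.2]
width: 0.0465
gripper_force: 61.6
```

Request:
carry_out(
  series=[
    [0,0,0.2,-3,4],
    [0,0,0,-7,4],
    [0,0,0,-7,4],
    [0,0,0,-7,4],
    [0,0,0,-7,4],
    [0,0,0,-7,4],
    [0,0,0,-7,4],
    [0,0,0,-7,4],
    [0,0,0,-7,4],
    [0,0,0,-7,4],
    [0,0,0,-7,4],
    [0,0,0,-7,4],
  ],
)

```text
time_s: 5.38
ee_pos: [0.5232, -0.2979, 0.0874]
ee_rot: [179.9, 0.2, 107.7]
force: [3.2, -1.9, -5.3]
width: 0.0463
gripper_force: 64.7
```

Run:
```python
from fit import *
s=arm.state(); print(s['ee_rot'],s['joint_pos'],s['ft_torque'])
t,p,d=snap('wrist'); print(d[d>0].min())
try: tilt(t,d)
except Exception as e: print(e)
```

```text
[1.79894375e+02 1.77406528e-01 1.07698675e+02] [-4.04354718e+01  1.72535078e+01  1.01647730e+02 -4.52353029e-03
  6.08923302e+01 -5.81321170e+01] [-0.29105437 -0.37439689  0.08865528]
0.050000623
bay -2 5840 0.0335
bay -1 6630 0.0372
tray [-0.0003  0.062   0.0412] base [ 0.0068 -0.0049  0.0135] bench [ 0.0017 -0.0008  0.0002]
```

Request:
carry_out(
  series=[
    [0,0,0,-7,4],
    [0,0,0,-7,4],
    [0,0,0,-7,4],
    [0,0,0,-7,4],
    [0,0,0,-7,4],
    [0,0,0,-7,4],
    [0,0,0,-7,4],
    [0,0,0,-7,4],
    [0,0,0,-7,4],
    [0,0,0,-7,4],
    [0,0,0,-7,4],
    [0,0,0,-7,4],
  ],
)

```text
time_s: 6.43
ee_pos: [0.5227, -0.2977, 0.0873]
ee_rot: [179.9, -0.0, 23.9]
force: [0.9, 0.1, -3.3]
width: 0.0463
gripper_force: 64.8
```

Request:
carry_out(
  series=[
    [0,0,0,-7,4],
    [0,0,0,-7,4],
    [0,0,0,-7,4],
    [0,0,0,-7,4],
    [0,0,0,-7,4],
    [0,0,0,-7,4],
    [0,0,0,-7,4],
    [0,0,0,-7,4],
    [0,0,0,-7,4],
    [0,0,0,-7,4],
    [0,0,0,-7,4],
    [0,0,0,-7,4],
  ],
)

```text
time_s: 7.43
ee_pos: [0.5228, -0.2972, 0.0873]
ee_rot: [-179.9, -0.1, -60.1]
force: [1.6, 1.0, -3.2]
width: 0.0466
gripper_force: 64.9
```

Run:
```python
from fit import *
s=arm.state(); print(s['ee_rot'],s['joint_pos'],s['ft_torque'],s['width'])
t,p,d=snap('wrist')
try: tilt(t,d)
except Exception as e: print(e)
```

```text
[-1.79944490e+02 -7.52685663e-02 -6.01413404e+01] [-4.04160474e+01  1.72390079e+01  1.01669699e+02  3.06973395e-02
  6.10017089e+01  1.09710396e+02] [ 0.11781616 -0.16601174  0.12531067] 0.04661799775967843
bay -2 693 0.0414
bay -1 352 0.0437
bay 0 283 0.0454
tray [-0.      0.0358  0.0456] base [-0.005   0.0155  0.0158] bench [0.0003 0.0005 0.0003]
```

Request:
carry_out(
  series=[
    [0,0,0,-7,4],
    [0,0,0,-7,4],
    [0,0,0,-7,4],
    [0,0,0,-7,4],
    [0,0,0,-7,4],
    [0,0,0,0,4],
    [0,0,0,0,8.5],
    [0,0,0,0,8.5],
    [0,0,0,0,8.5],
    [0,0,0,0,8.5],
    [0,0,0.1,7,8.5],
    [0,0,0,7,8.5],
  ],
)

```text
time_s: 8.48
ee_pos: [0.5223, -0.2975, 0.0877]
ee_rot: [-180.0, -0.0, -80.5]
force: [-0.5, 0.3, 1.1]
width: 0.0846
gripper_force: 0.0
```

Request:
carry_out(
  series=[
    [0,0,0,7,8.5],
    [0,0,0,7,8.5],
    [0,0,0,7,8.5],
    [0,0,0,7,8.5],
    [0,0,0,7,8.5],
    [0,0,0,7,8.5],
    [0,0,0,7,8.5],
    [0,0,0,7,8.5],
    [0,0,0,7,8.5],
    [0,0,0,7,8.5],
    [0,0,0,7,8.5],
    [0,0,0,7,8.5],
  ],
)

```text
time_s: 9.48
ee_pos: [0.5223, -0.2974, 0.0876]
ee_rot: [180.0, -0.0, 3.5]
force: [-0.2, -0.0, 1.0]
width: 0.0852
gripper_force: 0.0
```

Request:
carry_out(
  series=[
    [0,0,0,7,8.5],
    [0,0,0,7,8.5],
    [0,0,0,7,8.5],
    [0,0,0,7,8.5],
    [0,0,0,7,8.5],
    [0,0,0,7,8.5],
    [0,0,0,7,8.5],
    [0,0,0,7,8.5],
    [0,0,0,7,8.5],
    [0,0,0,7,8.5],
    [0,0,0,7,8.5],
    [0,0,0,7,8.5],
  ],
)

```text
time_s: 10.48
ee_pos: [0.5223, -0.2974, 0.0876]
ee_rot: [180.0, 0.0, 87.5]
force: [-0.4, 0.7, 0.4]
width: 0.085
gripper_force: 0.0
```

Request:
carry_out(
  series=[
    [0,0,0,7,8.5],
    [0,0,0,7,8.5],
    [0,0,0,0,8.5],
    [0,0,0,0,4],
    [0,0,0,0,4],
    [0,0,0,0,4],
    [0,0,0,0,4],
    [0,0,0,0,4],
    [0,0,0,0,4],
    [0,0,0,0,4],
  ],
)

```text
time_s: 11.32
ee_pos: [0.523, -0.2971, 0.0879]
ee_rot: [179.9, 0.0, 101.0]
force: [3.3, 2.7, 4.4]
width: 0.0462
gripper_force: 62.0
```

Run:
```python
from fit import *
s=arm.state(); print(s['ee_rot'],s['joint_pos'],s['ft_torque'],s['width'])
t,p,d=snap('wrist')
try: tilt(t,d)
except Exception as e: print(e)
```

```text
[1.79913584e+02 2.77320882e-02 1.01016110e+02] [-4.04140585e+01  1.72048723e+01  1.01643386e+02  5.74387477e-02
  6.10761942e+01 -5.14579365e+01] [ 0.45968649 -0.50309018 -0.00486418] 0.04619617129095128
bay -2 6425 0.0427
bay -1 6351 0.0444
tray [0.0005 0.0296 0.0463] base [0.0047 0.0149 0.0156] bench [ 0.0024 -0.0018  0.0001]
```

Request:
carry_out(
  series=[
    [0,0,0,-5,4],
    [0,0,0,-7,4],
    [0,0,0,-7,4],
    [0,0,0,-7,4],
    [0,0,0,-7,4],
    [0,0,0,-7,4],
    [0,0,0,-7,4],
    [0,0,0,-7,4],
    [0,0,0,-7,4],
    [0,0,0,-7,4],
    [0,0,0,-7,4],
    [0,0,0,-7,4],
  ],
)

```text
time_s: 12.37
ee_pos: [0.5234, -0.2974, 0.0879]
ee_rot: [179.9, -0.1, 18.7]
force: [5.4, 2.2, 2.6]
width: 0.0464
gripper_force: 62.1
```

Request:
carry_out(
  series=[
    [0,0,0,-7,4],
    [0,0,0,-7,4],
    [0,0,0,-7,4],
    [0,0,0,-7,4],
    [0,0,0,-7,4],
    [0,0,0,-7,4],
    [0,0,0,-7,4],
    [0,0,0,-7,4],
    [0,0,0,-7,4],
    [0,0,0,-7,4],
    [0,0,0,-7,4],
    [0,0,0,-7,4],
  ],
)

```text
time_s: 13.37
ee_pos: [0.5232, -0.2979, 0.088]
ee_rot: [-179.9, -0.2, -65.3]
force: [4.4, 0.4, 2.6]
width: 0.0465
gripper_force: 62.1
```

Request:
carry_out(
  series=[
    [0,0,0,-7,4],
    [0,0,0,-7,4],
    [0,0,0,0,4],
    [0,0,0,0,4],
  ],
)

```text
time_s: 13.7
ee_pos: [0.5231, -0.2979, 0.088]
ee_rot: [-179.9, -0.1, -78.8]
force: [5.1, -0.1, 3.5]
width: 0.0464
gripper_force: 62.1
```

Run:
```python
from fit import *
s=arm.state(); print(s['ee_rot'],s['joint_pos'],s['ft_torque'],s['width'])
t,p,d=snap('wrist')
try: tilt(t,d)
except Exception as e: print(e)
```

```text
[-1.79907177e+02 -1.31522473e-01 -7.87929289e+01] [-4.04431744e+01  1.72195668e+01  1.01615624e+02 -1.00710779e-02
  6.10040709e+01  1.28354518e+02] [-0.1440392  -0.62204241 -0.08343897] 0.04641659922647895
bay -2 1013 0.0509
tray [ 0.0016 -0.009   0.0498] base [0.003  0.0066 0.014 ] bench [0.0004 0.0005 0.0004]
```

Request:
carry_out(
  series=[
    [0,0,0,0,8.5],
    [0,0,0,0,8.5],
    [0,0,0,0,8.5],
    [0,0,3,0,8.5],
    [0,0,4,7,8.5],
    [0,1,4,7,8.5],
    [1,2,4,7,8.5],
    [1,2,4,7,8.5],
    [1,2,1,7,8.5],
    [1,2,0,7,8.5],
    [0,0,0,7,8.5],
    [0,0,0,7,8.5],
  ],
)

```text
time_s: 14.75
ee_pos: [0.5604, -0.2095, 0.2798]
ee_rot: [180.0, 0.1, -22.4]
force: [-0.8, 0.3, 0.4]
width: 0.085
gripper_force: 0.0
```

Request:
carry_out(
  series=[
    [0,0,0,7,8.5],
    [0,0,0,7,8.5],
    [0,0,0,0,8.5],
    [0,0,0,0,8.5],
  ],
)

```text
time_s: 15.08
ee_pos: [0.56, -0.2107, 0.2794]
ee_rot: [-180.0, 0.1, -9.1]
force: [0.2, 0.0, 0.0]
width: 0.0849
gripper_force: 0.0
```

Run:
```python
from fit import *
s=arm.state(); print(s['time_s'],s['ee_pos'],s['ee_rot'])
t,p,d=snap('wrist','wrist2')
P,x,y,z,ok=tilt(t,d); np.savez('w2.npz',t=t,p=p,d=d)
blobs(P,d,(.523,-.299),.04); blobs(P,d,(.445,-.229)); blobs(P,d,(.612,-.251))
```

```text
15.0833 [ 0.55998577 -0.21070277  0.27941776] [-1.79985879e+02  8.35105885e-02 -9.10816533e+00]
bay -2 1411 0.0507
bay -1 1389 0.0508
bay 0 1369 0.0509
bay 1 1333 0.051
bay 2 1295 0.0512
tray [0.0002 0.0021 0.0509] base [-0.0034 -0.      0.0126] bench [0.0001 0.0006 0.0002]
top (0.523, -0.299) 1480 med [ 0.5249 -0.2957  0.1152] mid [ 0.5234 -0.2961  0.113 ] ext [0.0482 0.047  0.01  ]
top (0.445, -0.229) 153 med [ 0.4484 -0.228   0.1148] mid [ 0.4467 -0.2282  0.1122] ext [0.0163 0.0152 0.0083]
top (0.612, -0.251) 182 med [ 0.6146 -0.2508  0.1151] mid [ 0.6146 -0.2505  0.1137] ext [0.0143 0.0151 0.0072]
```

View pics/wrist2.png

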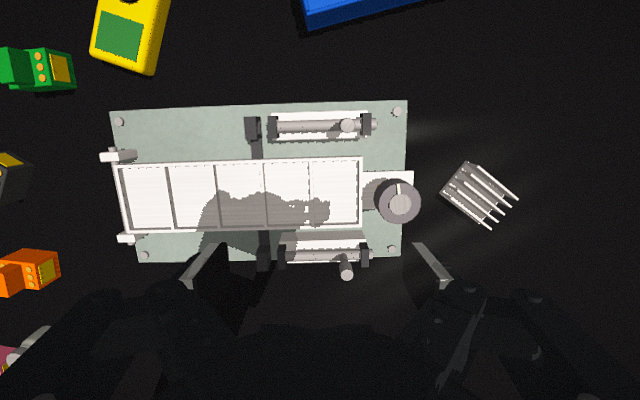

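Request:
carry_out(
  series=[
    [-1.7,-4,-1,0,8.5],
    [-2,-4,-2,0,8.5],
    [0,-0.6,-4,0,8.5],
    [0,0,-4,0,8.5],
    [0,0,-4,0,8.5],
    [0,0,-3,0,8.5],
    [0,0,-1.2,0,8.5],
    [0,0,0,0,4],
    [0,0,0,0,4],
    [0,0,0,0,4],
    [0,0,0,0,4],
    [0,0,0,0,4],
  ],
)

```text
time_s: 16.13
ee_pos: [0.528, -0.2978, 0.096]
ee_rot: [178.9, -0.4, -8.9]
force: [-6.9, -29.0, -8.9]
width: 0.046
gripper_force: 63.3
```

Request:
carry_out(
  series=[
    [0,0,0,0,4],
    [0,0,0,-5,4],
    [0,0,0,-6,4],
    [0,0,0,0,4],
    [0,0,0,0,8.5],
    [0,0,0,0,8.5],
    [0,0,0,0,8.5],
    [0,0,3,0,8.5],
    [0,2,4,3,8.5],
    [1,3,4,4,8.5],
    [1.7,3.6,4,6,8.5],
    [1,0,4,0,8.5],
  ],
)

```text
time_s: 17.13
ee_pos: [0.5584, -0.2136, 0.263]
ee_rot: [-179.9, 0.0, -6.5]
force: [1.1, 0.3, -0.7]
width: 0.0851
gripper_force: 0.0
```

Run:
```python
from fit import *
s=arm.state(); print(s['time_s'],s['ee_pos'],s['ee_rot'])
t,p,d=snap('wrist')
P,x,y,z,ok=tilt(t,d); np.savez('w2.npz',t=t,p=p,d=d)
blobs(P,d,(.523,-.299),.04); blobs(P,d,(.445,-.229)); blobs(P,d,(.612,-.251))
```

```text
17.1333 [ 0.55840769 -0.21361287  0.26298683] [-1.79876706e+02  3.02147817e-02 -6.54068583e+00]
bay -2 1526 0.051
bay -1 1497 0.051
bay 0 1499 0.0511
bay 1 1473 0.0512
bay 2 1402 0.0513
tray [0.0003 0.0013 0.0511] base [-0.0034 -0.0002  0.0127] bench [0.0001 0.0005 0.0003]
top (0.523, -0.299) 1626 med [ 0.5251 -0.2959  0.1152] mid [ 0.5235 -0.2966  0.1133] ext [0.0472 0.0474 0.0103]
top (0.445, -0.229) 170 med [ 0.448  -0.228   0.1148] mid [ 0.4467 -0.2282  0.1125] ext [0.0154 0.0156 0.0086]
top (0.612, -0.251) 205 med [ 0.6146 -0.2509  0.1151] mid [ 0.6146 -0.2506  0.1129] ext [0.0144 0.0151 0.0086]
```

Run:
```python
from fit import *
f=np.load('w2.npz'); P=world('wrist',f['t'],f['d']);z=P[...,2]
m=(z>.046)&(z<.056)&(f['d']>0)&(np.hypot(P[...,0]-.546,P[...,1]+.108)<.19)
m=cv2.morphologyEx(m.astype(np.uint8),cv2.MORPH_OPEN,np.ones((5,5)))
n,l,st,_=cv2.connectedComponentsWithStats(m)
for i in range(1,n):
    if st[i,4]>400:
        Q=P[l==i][:,:2]; print(st[i,4],[np.round(v,4) for v in cv2.minAreaRect((Q*1000).astype(np.float32))])
# handle by high z only
for c in [(.4466,-.2283),(.6143,-.251)]:
    k=(z>.113)&(z<.118)&(np.hypot(P[...,0]-c[0],P[...,1]-c[1])<.02); print(P[k][:,:2].mean(0))
```

```text
742 [array([ 629.7333, -224.4153]), array([101.2279,   9.8165]), np.float64(82.7518)]
591 [array([ 607.4896, -216.4231]), array([92.1595,  9.5075]), np.float64(83.1861)]
2695 [array([562.3501,  17.8748]), array([54.6409, 84.0518]), np.float64(83.1559)]
2844 [array([554.2132, -44.0681]), array([55.8354, 82.8483]), np.float64(82.9883)]
2934 [array([ 546.6259, -106.5541]), array([56.1466, 83.2459]), np.float64(82.7167)]
3065 [array([ 538.7342, -168.9038]), array([58.0013, 83.4488]), np.float64(82.8561)]
3076 [array([ 530.8063, -231.1111]), array([58.3434, 83.2997]), np.float64(82.7601)]
659 [array([ 525.96  , -280.3507]), array([30.5658, 49.1851]), np.float64(82.2505)]
913 [array([ 459.2081, -202.7586]), array([118.9661,  15.6604]), np.float64(82.6308)]
[ 0.44686772 -0.22807872]
[ 0.61456355 -0.25102092]
```

Request:
carry_out(
  series=[
    [-3,-0.5,-2,0,6],
    [-3,-0.5,-3,0,6],
    [-3,-0.5,-4,0,6],
    [-2.3,-0.2,-3,0,6],
    [0,0,0,0,6],
    [0,0,0,0,6],
    [0,0,0,0,6],
  ],
)

```text
time_s: 17.77
ee_pos: [0.453, -0.2354, 0.1512]
ee_rot: [179.9, -0.2, -7.0]
force: [0.4, -1.1, -0.1]
width: 0.0601
gripper_force: 0.0
```

Request:
carry_out(
  series=[
    [-0.6,0.7,0,0,6],
    [0,0,0,0,6],
    [0,0,-2,0,6],
    [0,0,-2,0,6],
    [0,0,-2,0,6],
    [0,0,-0.4,0,6],
    [0,0,0,0,6],
    [0,0,0,0,6],
  ],
)

```text
time_s: 18.43
ee_pos: [0.4461, -0.2279, 0.086]
ee_rot: [179.9, -0.1, -6.9]
force: [0.3, -0.2, 1.2]
width: 0.06
gripper_force: 0.0
```

Close on it, then slide along (0.1245, 0.992) slowly.

Request:
carry_out(
  series=[
    [0,0,0,0,0.8],
    [0,0,0,0,0.8],
    [0,0,0,0,0.8],
    [0,0,0,0,0.8],
    [0.06,0.5,0,0,0.8],
    [0.06,0.5,0,0,0.8],
    [0.06,0.5,0,0,0.8],
    [0.06,0.5,0,0,0.8],
    [0.06,0.5,0,0,0.8],
    [0.06,0.5,0,0,0.8],
    [0.06,0.5,0,0,0.8],
    [0,0,0,0,0.8],
  ],
)

```text
time_s: 19.43
ee_pos: [0.4503, -0.192, 0.0858]
ee_rot: [180.0, -0.1, -6.9]
force: [0.2, 0.7, 7.2]
width: 0.0143
gripper_force: 59.0
```

Request:
carry_out(
  series=[
    [0.06,0.5,0,0,0.8],
    [0.06,0.5,0,0,0.8],
    [0.06,0.5,0,0,0.8],
    [0.03,0.25,0,0,0.8],
    [0.03,0.25,0,0,0.8],
    [0,0,0,0,0.8],
    [0,0,0,0,0.8],
  ],
)

```text
time_s: 20.02
ee_pos: [0.4528, -0.1724, 0.0858]
ee_rot: [179.9, -0.2, -6.9]
force: [0.6, -0.7, 5.5]
width: 0.0143
gripper_force: 59.0
```

Request:
carry_out(
  series=[
    [0.02,0.15,0,0,0.8],
    [0.02,0.15,0,0,0.8],
    [0.02,0.15,0,0,0.8],
    [0.02,0.15,0,0,0.8],
    [0,0,0,0,0.8],
    [0,0,0,0,0.8],
  ],
)

```text
time_s: 20.52
ee_pos: [0.453, -0.1721, 0.0859]
ee_rot: [179.2, -0.2, -6.9]
force: [-5.2, -26.6, -3.3]
width: 0.0144
gripper_force: 58.8
```

Request:
carry_out(
  series=[
    [-0.04,-0.3,0,0,0.8],
    [-0.03,-0.25,0,0,0.8],
    [0,0,0,0,5],
    [0,0,0,0,5],
    [0,0,0,0,5],
    [0,0,3,0,6],
    [0,0,3,0,6],
    [3.2,-1.5,1,0,6],
    [3.2,-1.5,0,0,6],
    [3.2,-1.5,0,0,6],
    [3.2,-1.5,0,0,6],
    [3.2,-1.5,0,0,6],
  ],
)

```text
time_s: 21.52
ee_pos: [0.6129, -0.2466, 0.1539]
ee_rot: [-180.0, 0.1, -6.9]
force: [-0.3, 0.1, 0.1]
width: 0.0601
gripper_force: 0.0
```

Request:
carry_out(
  series=[
    [0,0,0,0,6],
    [0,0,0,0,6],
    [0,0,0,0,6],
    [0,0,0,0,6],
  ],
)

```text
time_s: 21.85
ee_pos: [0.6108, -0.246, 0.1544]
ee_rot: [-180.0, 0.1, -6.9]
force: [0.4, -0.7, -0.3]
width: 0.0599
gripper_force: 0.0
```

Request:
carry_out(
  series=[
    [0.35,-0.5,0,0,6],
    [0,0,-2,0,6],
    [0,0,-2,0,6],
    [0,0,-2,0,6],
    [0,0,-0.7,0,6],
    [0,0,0,0,6],
    [0,0,0,0,6],
    [0,0,0,0,0.8],
    [0,0,0,0,0.8],
    [0,0,0,0,0.8],
    [0,0,0,0,0.8],
    [0,0,0,0,0.8],
  ],
)

```text
time_s: 22.85
ee_pos: [0.6159, -0.2522, 0.0891]
ee_rot: [180.0, -0.1, -7.0]
force: [-0.9, 1.0, 4.9]
width: 0.0138
gripper_force: 58.4
```

Request:
carry_out(
  series=[
    [0.06,0.5,0,0,0.8],
    [0.06,0.5,0,0,0.8],
    [0.06,0.5,0,0,0.8],
    [0.06,0.5,0,0,0.8],
    [0.06,0.5,0,0,0.8],
    [0.06,0.5,0,0,0.8],
    [0.06,0.5,0,0,0.8],
    [0.06,0.5,0,0,0.8],
    [0.06,0.5,0,0,0.8],
    [0,0,0,0,0.8],
    [0,0,0,0,0.8],
  ],
)

```text
time_s: 23.77
ee_pos: [0.6218, -0.2065, 0.0891]
ee_rot: [180.0, -0.1, -6.9]
force: [0.4, 1.7, 5.0]
width: 0.0144
gripper_force: 58.9
```

Request:
carry_out(
  series=[
    [0.03,0.25,0,0,0.8],
    [0.03,0.25,0,0,0.8],
    [0.03,0.25,0,0,0.8],
    [0.03,0.25,0,0,0.8],
    [0.02,0.15,0,0,0.8],
    [0.02,0.15,0,0,0.8],
    [0,0,0,0,0.8],
    [0,0,0,0,0.8],
  ],
)

```text
time_s: 24.43
ee_pos: [0.6234, -0.1945, 0.089]
ee_rot: [179.9, -0.2, -6.9]
force: [0.5, -1.4, 6.1]
width: 0.0139
gripper_force: 58.9
```

Request:
carry_out(
  series=[
    [0.02,0.15,0,0,0.8],
    [0.02,0.15,0,0,0.8],
    [0.02,0.15,0,0,0.8],
    [0.02,0.15,0,0,0.8],
    [0,0,0,0,0.8],
    [0,0,0,0,0.8],
  ],
)

```text
time_s: 24.93
ee_pos: [0.6235, -0.1942, 0.0891]
ee_rot: [179.3, -0.2, -7.0]
force: [-3.0, -21.2, 0.6]
width: 0.0139
gripper_force: 58.9
```

Request:
carry_out(
  series=[
    [-0.04,-0.3,0,0,0.8],
    [-0.03,-0.2,0,0,0.8],
    [0,0,0,0,5],
    [0,0,0,0,5],
    [0,0,0,0,5],
    [0,0,3,0,6],
    [0,0,4,0,6],
    [-1.5,0,4,0,8.5],
    [-2,0,4,0,8.5],
    [-2,0,4,0,8.5],
    [0,0,0,0,8.5],
    [0,0,0,0,8.5],
  ],
)

```text
time_s: 25.93
ee_pos: [0.5711, -0.1929, 0.2745]
ee_rot: [179.9, -0.3, -6.9]
force: [-0.0, 0.0, -0.9]
width: 0.0851
gripper_force: 0.0
```

Run:
```python
from fit import *
s=arm.state(); print(s['time_s'],s['ee_pos'],s['ee_rot'],s['joint_pos'])
t,p,d=snap('wrist')
P,x,y,z,ok=tilt(t,d)
blobs(P,d,(.453,-.172)); blobs(P,d,(.6235,-.194))
t,p,d=snap('scene'); find('scene',t,'module1')
```

```text
25.9333 [ 0.57113589 -0.1929427   0.27447168] [179.89178273  -0.29613963  -6.94315624] [-2.94368249e+01  5.70683084e+00  9.41455821e+01  1.35249448e-02
  7.98325757e+01  6.75042601e+01]
bay -2 1384 0.0509
bay -1 1414 0.051
bay 0 1388 0.051
bay 1 1369 0.0511
bay 2 1328 0.0512
tray [-0.0006  0.0011  0.0511] base [-0.0043 -0.0003  0.0127] bench [0.0003 0.0006 0.0002]
top (0.453, -0.172) 161 med [ 0.4556 -0.1723  0.1148] mid [ 0.4537 -0.1719  0.1124] ext [0.0156 0.0155 0.0088]
top (0.6235, -0.194) 185 med [ 0.6225 -0.1933  0.1148] mid [ 0.6224 -0.1933  0.1146] ext [0.0153 0.0154 0.0044]
scene module1 pinpoint 0.95 [0.7516 0.1304 0.004 ] [365 295]
scene module1 pinpoint 0.81 [0.6256 0.246  0.0012] [408 257]
scene module1 pinpoint 0.81 [ 0.478   0.2627 -0.0013] [410 216]
scene module1 pinpoint 0.61 [ 5.608e-01  3.860e-01 -1.000e-04] [457 241]
scene module1 pinpoint 0.59 [0.3037 0.4292 0.0012] [459 176]
scene module1 pinpoint 0.57 [ 0.451   0.4119 -0.0038] [460 212]
```

Request:
carry_out(
  series=[
    [-0.5,4,1,0,8.5],
    [-0.5,4,1,0,8.5],
    [-0.5,4,0,0,8.5],
    [-0.5,4,0,0,8.5],
    [-0.5,4,0,0,8.5],
    [-0.5,4,0,0,8.5],
    [-0.5,4,0,0,8.5],
    [-0.5,4,0,0,8.5],
    [-0.5,4,0,0,8.5],
    [-0.5,4,0,0,8.5],
    [-0.5,4,0,0,8.5],
    [-0.5,4,0,0,8.5],
  ],
)

```text
time_s: 27.08
ee_pos: [0.5092, 0.2891, 0.2888]
ee_rot: [179.9, 0.2, -6.9]
force: [0.0, -0.8, -0.1]
width: 0.0848
gripper_force: 0.0
```

Request:
carry_out(
  series=[
    [-0.5,3,0,0,8.5],
    [0,2,0,0,8.5],
    [0,0,0,0,8.5],
    [0,0,0,0,8.5],
    [0,0,0,0,8.5],
  ],
)

```text
time_s: 27.5
ee_pos: [0.5053, 0.3364, 0.2896]
ee_rot: [179.9, 0.1, -7.0]
force: [-0.1, -0.4, 0.0]
width: 0.0848
gripper_force: 0.0
```

```bash
cat > mods.py <<'E'
from h import *
def mods(t,p,d,cs):
    P=world('wrist',t,d); z=P[...,2]
    for c in cs:
        m=(d>0)&(z>.066)&(z<.085)&(np.hypot(P[...,0]-c[0],P[...,1]-c[1])<.04)
        if m.sum()<20: print(c,'none'); continue
        Q=P[m]; (a,b),(w,h),g=cv2.minAreaRect((Q[:,:2]*1000).astype(np.float32))
        if w<h: w,h,g=h,w,g+90   # g: direction of long side (own y), math angle in world
        print('block',round(a/1e3,4),round(b/1e3,4),'long',round(w,1),round(h,1),'own-x yaw',round((g-90+90)%180-90,1),'ztop',np.median(Q[:,2]).round(4),m.sum(),'rgb',p[m].mean(0).round())
E
python3 - <<'E'
from mods import *
s=arm.state(); print(s['time_s'],s['ee_pos'],s['ee_rot'],s['joint_pos'])
t,p,d=snap('wrist','wrist3'); np.savez('w3.npz',t=t,p=p,d=d)
find('wrist',t,'module1'); mods(t,p,d,[(.625,.245),(.558,.388),(.450,.412)])
E
```

```text
27.5 [0.5052553  0.33640552 0.28960508] [ 1.79899022e+02  1.36995142e-01 -6.96650603e+00] [ 2.29739511e+01  5.99391318e+00  9.22630721e+01 -1.93203218e-02
  8.19121257e+01  1.19943083e+02]
wrist module1 pinpoint 0.85 [3.026e-01 4.332e-01 4.000e-04] [273 292]
wrist module1 pinpoint 0.83 [ 0.6233  0.2467 -0.0021] [370  74]
wrist module1 pinpoint 0.74 [0.4828 0.2668 0.0011] [364 175]
wrist module1 pinpoint 0.67 [ 0.554   0.3939 -0.001 ] [273 137]
wrist module1 pinpoint 0.65 [0.4479 0.41   0.0033] [273 209]
block 0.6238 0.2477 long 40.5 21.3 own-x yaw -40.9 ztop 0.0749 706 rgb [149. 139. 139.]
block 0.5551 0.39 long 39.7 19.0 own-x yaw 3.5 ztop 0.0751 533 rgb [146. 137. 138.]
block 0.45 0.4127 long 40.2 20.1 own-x yaw 33.3 ztop 0.0749 496 rgb [66. 61. 62.]
```

View pics/wrist3.png

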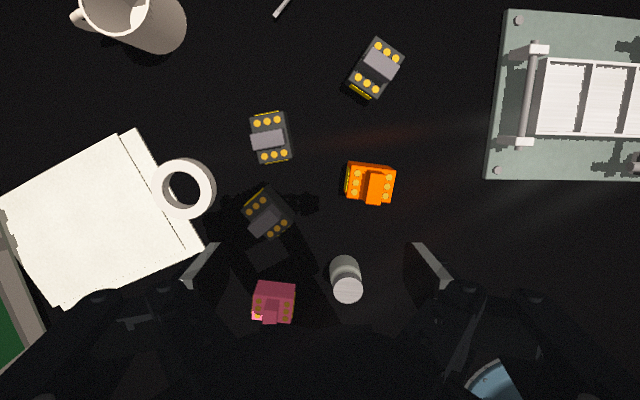

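Three true modules: wrist pixels (380,65), (268,138) and (265,213), all dark with grey blocks. The orange one is at (370,183) and the pink one at (273,303). I'm picking the first.

Request:
carry_out(
  series=[
    [1.5,-1.1,-1,7,5.5],
    [1.5,-1.1,-2,7,5.5],
    [1.5,-1.1,-2,7,5.5],
    [1.5,-1.1,-2,7,5.5],
    [1.5,-1.1,-2,7,5.5],
    [1.5,-1.1,-2,7,5.5],
    [1.5,-1.1,-2,7,5.5],
    [1.3,-1.2,-1,7,5.5],
    [0,0,0,0,5.5],
    [0,0,0,0,5.5],
    [0,0,0,0,5.5],
  ],
)

```text
time_s: 28.52
ee_pos: [0.6237, 0.2477, 0.1521]
ee_rot: [180.0, -0.0, 48.9]
force: [0.2, 0.0, 0.1]
width: 0.0551
gripper_force: 0.0
```

Run:
```python
from mods import *
s=arm.state(); print(s['time_s'],s['ee_pos'],s['ee_rot'])
t,p,d=snap('wrist')
mods(t,p,d,[(.624,.247),(.555,.39),(.450,.412)])
```

```text
28.5167 [0.62372246 0.24769375 0.15209376] [ 1.79983119e+02 -4.57856986e-02  4.88876285e+01]
block 0.6236 0.2476 long 40.4 20.0 own-x yaw -39.6 ztop 0.075 1285 rgb [158. 150. 152.]
block 0.5553 0.3896 long 40.5 21.1 own-x yaw 3.2 ztop 0.075 1694 rgb [165. 155. 157.]
block 0.4497 0.4124 long 42.2 21.1 own-x yaw 33.6 ztop 0.0748 1384 rgb [186. 175. 177.]
```

Well aligned: (.6236, .2476), yaw 50.

Request:
carry_out(
  series=[
    [0,0,-2,1,5.5],
    [0,0,-3,0,5.5],
    [0,0,-3,0,5.5],
    [0,0,-1.5,0,5.5],
    [0,0,-0.7,0,5.5],
    [0,0,0,0,5.5],
    [0,0,0,0,5.5],
    [0,0,0,0,1],
    [0,0,0,0,1],
    [0,0,0,0,1],
    [0,0,0,0,1],
    [0,0,0,0,1],
  ],
)

```text
time_s: 29.57
ee_pos: [0.6248, 0.2482, 0.0511]
ee_rot: [179.9, -0.1, 50.0]
force: [0.4, 0.3, 6.4]
width: 0.019
gripper_force: 59.3
```

Request:
carry_out(
  series=[
    [0,0,1,0,1],
    [0,0,3,0,1],
    [0,0,3,0,1],
    [0,0,3,0,1],
    [0,0,2,0,1],
    [0,0,0,0,1],
    [0,0,0,0,1],
  ],
)

```text
time_s: 30.15
ee_pos: [0.6238, 0.2481, 0.1701]
ee_rot: [179.9, -0.1, 50.0]
force: [-0.9, -0.4, -3.0]
width: 0.0189
gripper_force: 59.1
```

Request:
carry_out(
  series=[
    [-0.5,-2,0,3,1],
    [-0.8,-3,0,5,1],
    [-0.8,-3,0,5,1],
    [-0.8,-3,0,5,1],
    [-0.8,-3,0,5,1],
    [-0.8,-3,0,5,1],
    [-0.8,-3,0,4.8,1],
    [-0.5,-2,0,0,1],
    [-0.4,-1,0,0,1],
    [0,0,0,0,1],
    [0,0,0,0,1],
    [0,0,0,0,1],
  ],
)

```text
time_s: 31.15
ee_pos: [0.5613, 0.0191, 0.1684]
ee_rot: [-179.9, -0.0, 82.9]
force: [-0.3, 0.3, -2.3]
width: 0.0188
gripper_force: 59.0
```

Request:
carry_out(
  series=[
    [0.05,-0.15,-2,0,1],
    [0,0,-2,0,1],
    [0,0,-1.5,0,1],
    [0,0,-0.5,0,1],
    [0,0,-0.4,0,1],
    [0,0,0,0,1],
    [0,0,0,0,1],
  ],
)

```text
time_s: 31.73
ee_pos: [0.5628, 0.0169, 0.1061]
ee_rot: [179.9, 0.0, 82.9]
force: [0.4, -1.1, -1.3]
width: 0.0191
gripper_force: 58.8
```

Request:
carry_out(
  series=[
    [0,0,-0.3,0,1],
    [0,0,0,0,1],
    [0,0,0,0,1],
  ],
)

```text
time_s: 31.98
ee_pos: [0.5623, 0.0165, 0.1028]
ee_rot: [180.0, 0.0, 82.8]
force: [-0.1, 0.2, -1.7]
width: 0.019
gripper_force: 58.9
```

Request:
carry_out(
  series=[
    [0,0.05,-0.1,0,1],
    [0,0,0,0,1],
    [0,0,0,0,4.5],
    [0,0,0,0,4.5],
    [0,0,0,0,4.5],
    [0,0,0,0,4.5],
    [0,0,1,0,5],
    [0,0,3,0,5],
    [0,0,4,0,5],
    [0,0,4,0,5],
    [0,0,4,0,8.5],
    [0,0,2,0,8.5],
  ],
)

```text
time_s: 32.98
ee_pos: [0.5639, 0.0168, 0.2884]
ee_rot: [179.5, 0.0, 82.9]
force: [0.7, -0.3, 0.2]
width: 0.0725
gripper_force: 0.0
```

Request:
carry_out(
  series=[
    [0,3,0,1,8.5],
    [0,4,0,1,8.5],
    [0,4,0,1,8.5],
    [0,4,0,1,8.5],
    [0,4,0,1,8.5],
    [0,4,0,1,8.5],
    [0,4,0,1,8.5],
    [0,4,0,1,8.5],
    [0,3,0,1,8.5],
    [0,0,0,1,8.5],
    [0,0,0,0,8.5],
    [0,0,0,0,8.5],
  ],
)

```text
time_s: 33.98
ee_pos: [0.562, 0.3567, 0.2817]
ee_rot: [180.0, 0.0, 92.8]
force: [-0.3, -0.1, -0.7]
width: 0.085
gripper_force: 0.0
```

Run:
```python
from mods import *
s=arm.state(); print(s['time_s'],s['ee_pos'],s['ee_rot'])
t,p,d=snap('wrist','wrist4')
find('wrist',t,'module1')
mods(t,p,d,[(.555,.39),(.450,.412)])
P=world('wrist',t,d);z=P[...,2]
m=(z>.116)&(z<.14)&(np.hypot(P[...,0]-.562,P[...,1]-.018)<.05); print(m.sum(),np.median(P[m],0) if m.any() else 0)
```

```text
33.9833 [0.56202642 0.35673077 0.28165942] [1.79990179e+02 1.53231556e-02 9.28216516e+01]
wrist module1 pinpoint 0.73 [0.4473 0.4117 0.0043] [236 125]
wrist module1 pinpoint 0.69 [ 0.2983  0.4347 -0.0013] [132 104]
wrist module1 pinpoint 0.66 [ 0.4802  0.264  -0.0044] [260 224]
wrist module1 pinpoint 0.63 [ 7.509e-01  1.343e-01 -7.000e-04] [421 304]
wrist module1 pinpoint 0.58 [ 0.5585  0.3925 -0.0025] [315 142]
block 0.5545 0.3906 long 39.9 19.2 own-x yaw 2.9 ztop 0.075 586 rgb [164. 154. 155.]
block 0.4494 0.4127 long 40.7 20.7 own-x yaw 33.4 ztop 0.0751 677 rgb [120. 112. 113.]
0 0
```

Request:
carry_out(
  series=[
    [-0.7,3.3,-3,0,5.5],
    [0,0,-4,0,5.5],
    [0,0,-4,0,5.5],
    [0,0,-3,0,5.5],
    [0,0,0,0,5.5],
    [0,0,0,0,5.5],
    [0,0,0,0,5.5],
  ],
)

```text
time_s: 34.67
ee_pos: [0.5573, 0.3874, 0.1465]
ee_rot: [179.8, -0.1, 92.8]
force: [0.9, 0.0, -0.1]
width: 0.0552
gripper_force: 0.0
```

Request:
carry_out(
  series=[
    [-0.2,0.3,-3,0,5.5],
    [0,0,-3,0,5.5],
    [0,0,-2.5,0,5.5],
    [0,0,-1.1,0,5.5],
    [0,0,0,0,5.5],
    [0,0,0,0,5.5],
    [0,0,0,0,5.5],
    [0,0,0,0,1],
    [0,0,0,0,1],
    [0,0,0,0,1],
    [0,0,0,0,1],
    [0,0,0,0,1],
  ],
)

```text
time_s: 35.67
ee_pos: [0.5545, 0.3909, 0.0491]
ee_rot: [179.9, -0.1, 92.8]
force: [-0.4, 0.6, 6.4]
width: 0.0189
gripper_force: 59.2
```

Request:
carry_out(
  series=[
    [0,0,1,0,1],
    [0,0,3,0,1],
    [0,0,3,0,1],
    [0,0,3,0,1],
    [0,0,2,0,1],
    [0,0,0,0,1],
    [0,0,0,0,1],
  ],
)

```text
time_s: 36.25
ee_pos: [0.5536, 0.3906, 0.168]
ee_rot: [179.9, -0.0, 92.8]
force: [-0.2, -0.3, -4.0]
width: 0.0188
gripper_force: 59.4
```

Request:
carry_out(
  series=[
    [0,-2,3,0,1],
    [0,-3.5,2.5,-2,1],
    [0,-4,0,-2,1],
    [0,-4,0,-2,1],
    [0,-4,0,-2,1],
    [0,-4,0,-2,1],
    [0,-4,0,0,1],
    [0,-4,0,0,1],
    [0,-4,0,0,1],
    [0,-4,0,0,1],
    [0.1,-4,0,0,1],
    [0,-2,0,0,1],
  ],
)

```text
time_s: 37.25
ee_pos: [0.5527, -0.0469, 0.2185]
ee_rot: [-179.7, 0.0, 82.7]
force: [0.3, -0.6, -3.1]
width: 0.0192
gripper_force: 59.5
```

Request:
carry_out(
  series=[
    [0,0,0,0,1],
    [0,0,0,0,1],
    [0,0,0,0,1],
  ],
)

```text
time_s: 37.5
ee_pos: [0.5534, -0.0426, 0.2196]
ee_rot: [-179.8, -0.1, 82.9]
force: [0.7, 0.1, -2.7]
width: 0.0189
gripper_force: 59.5
```

Request:
carry_out(
  series=[
    [0.1,-0.2,-3,0,1],
    [0,0,-3,0,1],
    [0,0,-3,0,1],
    [0,0,-1.5,0,1],
    [0,0,-0.6,0,1],
    [0,0,-0.3,0,1],
    [0,0,0,0,1],
    [0,0,0,0,1],
  ],
)

```text
time_s: 38.17
ee_pos: [0.5566, -0.0452, 0.1092]
ee_rot: [179.9, 0.0, 82.9]
force: [0.2, -0.7, -3.0]
width: 0.0187
gripper_force: 59.5
```

Request:
carry_out(
  series=[
    [-0.1,0.1,-0.4,0,1],
    [0,0,-0.3,0,1],
    [0,0,0,0,1],
    [0,0,0,0,1],
  ],
)

```text
time_s: 38.5
ee_pos: [0.5546, -0.0444, 0.1009]
ee_rot: [180.0, 0.0, 82.8]
force: [-0.4, 0.4, -2.8]
width: 0.0189
gripper_force: 59.6
```

Release, rise, go toward module C (.450, .4125) with yaw to 123.5.

Request:
carry_out(
  series=[
    [0,0,-0.1,0,1],
    [0,0,0,0,1],
    [0,0,0,0,4.5],
    [0,0,0,0,4.5],
    [0,0,0,0,4.5],
    [0,0,0,0,4.5],
    [0,0,1,0,5],
    [0,0,3,0,5],
    [0,0,4,0,5],
    [0,0,4,0,5],
    [0,0,3,0,5],
    [0,0,0,0,5],
  ],
)

```text
time_s: 39.5
ee_pos: [0.5584, -0.0454, 0.2594]
ee_rot: [179.1, 0.1, 82.9]
force: [1.6, 0.8, 0.4]
width: 0.0496
gripper_force: 0.0
```

Request:
carry_out(
  series=[
    [-0.5,3,0,4,5.5],
    [-0.9,4,0,4,5.5],
    [-0.9,4,0,4,5.5],
    [-0.9,4,0,4,5.5],
    [-0.9,4,0,4,5.5],
    [-0.9,4,0,4,5.5],
    [-0.9,4,0,4,5.5],
    [-0.9,4,0,4,5.5],
    [-0.9,4,0,4,5.5],
    [-0.9,4,0,4.7,5.5],
    [-0.9,4,0,0,5.5],
    [-1,2.7,0,0,5.5],
  ],
)

```text
time_s: 40.5
ee_pos: [0.4484, 0.4156, 0.2501]
ee_rot: [180.0, -0.0, 123.7]
force: [-0.5, -0.2, 0.5]
width: 0.0553
gripper_force: 0.0
```

Request:
carry_out(
  series=[
    [0,0,0,0,5.5],
    [0,0,0,0,5.5],
    [0,0,0,0,5.5],
  ],
)

```text
time_s: 40.75
ee_pos: [0.4496, 0.4123, 0.2498]
ee_rot: [-180.0, 0.0, 123.6]
force: [0.6, 0.1, -0.0]
width: 0.0552
gripper_force: 0.0
```

Run:
```python
from mods import *
t,p,d=snap('wrist')
mods(t,p,d,[(.450,.412)])
```

```text
block 0.4488 0.4135 long 39.9 19.0 own-x yaw 33.2 ztop 0.0751 649 rgb [154. 144. 145.]
```

Request:
carry_out(
  series=[
    [0,0.1,-3,0,5.5],
    [0,0,-4,0,5.5],
    [0,0,-4,0,5.5],
    [0,0,-4,0,5.5],
    [0,0,-3,0,5.5],
    [0,0,-1.5,0,5.5],
    [0,0,-0.5,0,5.5],
    [0,0,0,0,5.5],
    [0,0,0,0,5.5],
    [0,0,0,0,5.5],
  ],
)

```text
time_s: 41.63
ee_pos: [0.4512, 0.4141, 0.0521]
ee_rot: [179.8, 0.0, 123.5]
force: [-0.5, -0.4, 0.5]
width: 0.0552
gripper_force: 0.0
```

Request:
carry_out(
  series=[
    [0,0,0,0,1],
    [0,0,0,0,1],
    [0,0,0,0,1],
    [0,0,0,0,1],
    [0,0,0,0,1],
  ],
)

```text
time_s: 42.05
ee_pos: [0.4501, 0.4139, 0.0509]
ee_rot: [179.9, 0.0, 123.6]
force: [-1.8, -0.5, 5.5]
width: 0.0188
gripper_force: 59.4
```

Request:
carry_out(
  series=[
    [0,0,1,0,1],
    [0,0,3,0,1],
    [0,0,4,0,1],
    [0,0,4,0,1],
    [0,0,4,0,1],
    [0,0,2,0,1],
    [0,0,0,0,1],
    [0,0,0,0,1],
  ],
)

```text
time_s: 42.72
ee_pos: [0.4497, 0.4137, 0.2307]
ee_rot: [179.9, 0.0, 123.5]
force: [-0.3, -0.9, -2.9]
width: 0.0189
gripper_force: 59.3
```

Request:
carry_out(
  series=[
    [0.5,-3,0,-4,1],
    [0.8,-4,0,-4,1],
    [0.8,-4,0,-4,1],
    [0.8,-4,0,-4,1],
    [0.8,-4,0,-4,1],
    [0.8,-4,0,-4,1],
    [0.8,-4,0,-4,1],
    [0.8,-4,0,-4,1],
    [0.8,-4,0,-4,1],
    [0.8,-4,0,-4.7,1],
    [0.8,-4,0,0,1],
    [0.8,-4,0,0,1],
  ],
)

```text
time_s: 43.72
ee_pos: [0.5408, -0.0579, 0.2263]
ee_rot: [-179.7, -0.1, 82.8]
force: [0.8, 0.3, -2.1]
width: 0.0188
gripper_force: 59.4
```

Request:
carry_out(
  series=[
    [0.4,-3,0,0,1],
    [0,-2,0,0,1],
    [0,0,0,0,1],
    [0,0,0,0,1],
    [0,0,0,0,1],
    [0,0,0,0,1],
  ],
)

```text
time_s: 44.22
ee_pos: [0.5459, -0.1051, 0.2284]
ee_rot: [-179.9, -0.1, 82.9]
force: [0.1, 0.4, -2.6]
width: 0.0192
gripper_force: 59.4
```

Target z ≈ .1025.

Request:
carry_out(
  series=[
    [0.05,-0.1,-3,0,1],
    [0,0,-3,0,1],
    [0,0,-3,0,1],
    [0,0,-2,0,1],
    [0,0,-0.6,0,1],
    [0,0,-0.4,0,1],
    [0,0,0,0,1],
    [0,0,0,0,1],
    [0,0,0,0,1],
  ],
)

```text
time_s: 44.97
ee_pos: [0.5483, -0.1077, 0.1117]
ee_rot: [179.8, 0.1, 82.9]
force: [0.3, 0.4, -2.6]
width: 0.019
gripper_force: 59.3
```

Request:
carry_out(
  series=[
    [-0.1,0.1,-0.5,0,1],
    [0,0,-0.4,0,1],
    [0,0,0,0,1],
    [0,0,0,0,1],
  ],
)

```text
time_s: 45.3
ee_pos: [0.5468, -0.1067, 0.1017]
ee_rot: [179.9, 0.0, 82.8]
force: [-1.4, 0.4, 2.9]
width: 0.0189
gripper_force: 60.2
```

Touching. Release, rise and look.

Request:
carry_out(
  series=[
    [0,0,0,0,4.5],
    [0,0,0,0,4.5],
    [0,0,0,0,4.5],
    [0,0,0,0,4.5],
    [0,0,1,0,5],
    [0,0,3,0,5],
    [0,-1,4,0,5],
    [0,-2,4,0,5],
    [0,-2,4,0,8.5],
    [0,-2,4,0,8.5],
    [0,-3,2,0,8.5],
    [0,0,0,0,8.5],
  ],
)

```text
time_s: 46.3
ee_pos: [0.5479, -0.2073, 0.3204]
ee_rot: [179.4, 0.4, 82.6]
force: [-0.1, -0.6, 0.7]
width: 0.0848
gripper_force: 0.0
```

Request:
carry_out(
  series=[
    [0,0,0,0,8.5],
    [0,0,0,0,8.5],
  ],
)

```text
time_s: 46.47
ee_pos: [0.5456, -0.2018, 0.3118]
ee_rot: [-179.9, -0.1, 82.8]
force: [-0.6, -0.2, -0.1]
width: 0.0852
gripper_force: 0.0
```

Run:
```python
from fit import *
s=arm.state(); print(s['time_s'],s['ee_pos'],s['ee_rot'])
t,p,d=snap('wrist','wrist5'); P=world('wrist',t,d); z=P[...,2]
for c in [(.562,.0178),(.5544,-.0443),(.5466,-.1066)]:
    m=(z>.115)&(z<.14)&(d>0)&(np.hypot(P[...,0]-c[0],P[...,1]-c[1])<.03)
    if m.sum()>20:
        Q=P[m]; B=np.c_[Q[:,:2]-Q[:,:2].mean(0),np.ones(len(Q))]; k=np.linalg.lstsq(B,Q[:,2],rcond=None)[0]
        print(c,np.round(cv2.minAreaRect((Q[:,:2]*1000).astype(np.float32))[0],1),cv2.minAreaRect((Q[:,:2]*1000).astype(np.float32))[1:],'plane',k.round(4))
    else: print(c,'none')
try: tilt(t,d)
except Exception as e: print(e)
blobs(P,d,(.453,-.172)); blobs(P,d,(.6235,-.194))
t,p,d=snap('scene','scene1'); find('scene',t,'module1',n=8); find('scene',t,'screw_jar'); find('scene',t,'heatsink')
```

```text
46.4667 [ 0.54559225 -0.20176865  0.31181698] [-1.79920079e+02 -5.76539981e-02  8.28282614e+01]
(0.562, 0.0178) none
(0.5544, -0.0443) [553.9 -45.9] ((39.639198303222656, 19.689029693603516), 82.81462097167969) plane [0.007  0.0384 0.1259]
(0.5466, -0.1066) [ 545.4 -106.9] ((39.96532440185547, 19.256149291992188), 82.76850891113281) plane [ 0.0042 -0.0079  0.126 ]
bay -2 1180 0.0508
bay -1 1341 0.0509
tray [0.0016 0.0015 0.051 ] base [-0.0004 -0.0014  0.0124] bench [ 0.0013 -0.0004  0.0005]
top (0.453, -0.172) 153 med [ 0.455  -0.1709  0.1147] mid [ 0.4544 -0.1714  0.1124] ext [0.015  0.0155 0.0085]
top (0.6235, -0.194) 153 med [ 0.6212 -0.1922  0.1147] mid [ 0.6212 -0.1927  0.1125] ext [0.0149 0.0149 0.0089]
scene module1 pinpoint 0.91 [0.7532 0.1309 0.0041] [365 296]
scene module1 pinpoint 0.86 [ 0.5556 -0.048   0.0548] [298 219]
scene module1 pinpoint 0.82 [ 0.3037  0.4286 -0.0006] [459 176]
scene module1 pinpoint 0.76 [0.4757 0.2635 0.    ] [410 215]
scene module1 pinpoint 0.61 [0.566  0.0132 0.0502] [321 224]
scene module1 pinpoint 0.56 [ 0.5479 -0.1083  0.0495] [276 217]
scene screw_jar pinpoint 0.55 [ 0.3363  0.31   -0.002 ] [422 182]
scene heatsink pinpoint 0.7 [ 0.4854 -0.4393 -0.0005] [165 207]
```

View pics/wrist5.png

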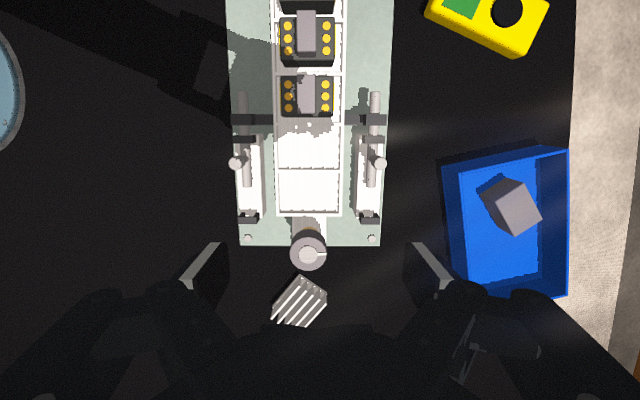

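View pics/scene1.png

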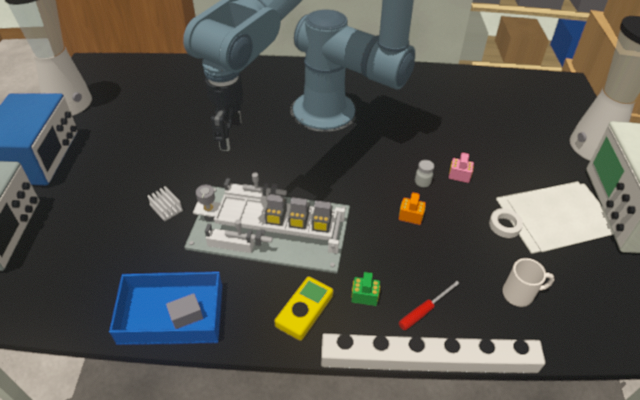

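The wrist picture shows modules in bays at (307,95) and (307,38), both bolt handles at (235,162) and (380,163), and the knob at (308,254). The scene picture shows three modules seated at (275,208), (298,212) and (321,217), with nothing else disturbed. I'm taking one closer check of bays 4 and 5.

Request:
carry_out(
  series=[
    [0,3,0,0,8.5],
    [0,4,0,0,8.5],
    [0,4,0,0,8.5],
    [0,3,0,0,8.5],
    [0,0,0,0,8.5],
    [0,0,0,0,8.5],
    [0,0,0,0,8.5],
  ],
)

```text
time_s: 47.3
ee_pos: [0.546, -0.0622, 0.3123]
ee_rot: [-180.0, 0.0, 82.9]
force: [0.2, -1.3, 0.4]
width: 0.0849
gripper_force: 0.0
```

Run:
```python
from fit import *
t,p,d=snap('wrist','wrist6'); P=world('wrist',t,d); z=P[...,2]
for c in [(.562,.0178),(.5544,-.0443),(.5466,-.1066)]:
    for lo,hi in [(.12,.135),(.088,.103)]:
        m=((z>lo)&(z<hi)&(d>0)&(np.hypot(P[...,0]-c[0],P[...,1]-c[1])<.038)).astype(np.uint8)
        m=cv2.erode(m,np.ones((3,3)))>0
        if m.sum()>20:
            Q=P[m]; B=np.c_[Q[:,:2]-Q[:,:2].mean(0),np.ones(len(Q))]; k=np.linalg.lstsq(B,Q[:,2],rcond=None)[0]
            k2=abs(Q[:,2]-np.median(Q[:,2]))<.003; k=np.linalg.lstsq(B[k2],Q[k2][:,2],rcond=None)[0]
            r=cv2.minAreaRect((Q[:,:2]*1000).astype(np.float32)); print(c,m.sum(),np.round(r[0],1),np.round(r[1],1),r[2],'plane',k.round(4))
        else: print(c,'none')
```

```text
(0.562, 0.0178) 572 [562.2  15.9] [36.5 17.5] 82.8460464477539 plane [ 0.0035 -0.0018  0.1262]
(0.562, 0.0178) 1122 [562.4  15.7] [43.2 60.6] 82.08035278320312 plane [-0.0003 -0.0038  0.0966]
(0.5544, -0.0443) 510 [554.4 -44.8] [36.4 17.1] 82.94229888916016 plane [-0.0003  0.0054  0.126 ]
(0.5544, -0.0443) 1021 [554.3 -44.9] [43.3 61. ] 82.85114288330078 plane [-0.0002 -0.0036  0.0963]
(0.5466, -0.1066) 448 [ 546.4 -106. ] [37.8 16.6] 82.82312774658203 plane [ 0.0013 -0.0009  0.1259]
(0.5466, -0.1066) 938 [ 546.3 -105.3] [43.4 60.5] 82.97087860107422 plane [-0.0015 -0.0102  0.0961]
```

View pics/wrist6.png

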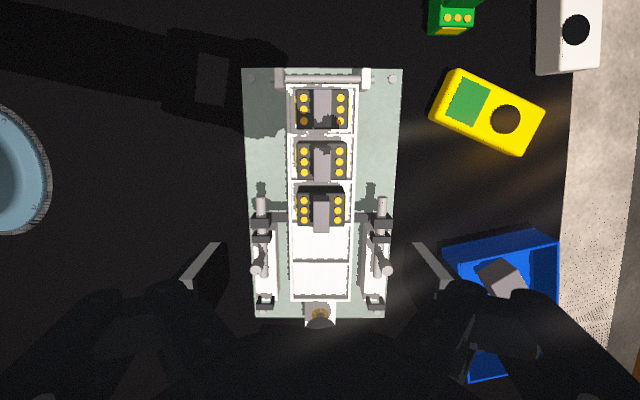

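The three modules at (322,110), (322,160) and (322,210) stand flat, with the body tops level at about 96 mm. Both bolts are through their keepers at (262,220) and (381,220). Handing in.

```bash
python3 -c "
from cell import arm
print(arm.finish_job())"
```

```text
the job is handed in; nothing more can be done
None
```

The job is handed in at about 47 s of the 210 s: the tray is level (about -0.0005 rad), both bolts are home at their stops, and the three modules on the bench stand flat in bays 3, 4 and 5. The jar and heat sink were left where they were.

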